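# Rack a board carrier on edge, turning it over the sloping rest

### The job

Lay the yellow board carrier on the sloping rest, ribbed grip end uppermost and board facing up, and let go of it there. Then take it again by its ribbed end and stand it, contacts down, in the free slot of the rack, pressing it fully home so that the stiff green contact bar goes right down. Leave the two stored carriers standing in their slots and do not disturb the tape roll and the screw tin.

Things in the scene. Friction and masses are not known exactly. Their poses are not given: they have to be found in the camera images.
- carrier: Yellow board carrier, flat tray 60 (x) x 110 (y) x 16 mm (z), 0.15 kg, with a blue circuit board; starts flat on the mat, board up. Origin: centre of its plain underside; z points out of the board side. The end at y = -55 mm is the ribbed grip end, solid over its last 32 mm, to be gripped across the 16 mm; the end at y = +55 mm carries brass contacts.
- grip_end (a point): Middle of the carrier's ribbed end face (0, -55, 8 mm in the carrier frame); axes as the carrier's
- contact_end (a point): Middle of the carrier's contact end face (0, +55, 8 mm in the carrier frame); axes as the carrier's
- rest: Fixed aluminium rest. Origin: on the mat; foot x +-33, y -42 to +46 mm, 5 mm high. A 46 mm wide plate rises at 45 deg towards -y (up-slope (0,-0.707,0.707), outward normal (0,0.707,0.707)), 75 mm long from a 12 mm high, 4 mm thick lip at its low +y end. A carrier set against the lip overhangs the plate's top edge by 35 mm, with free space behind.
- rest_corner (a point): The inner corner of plate and lip (0, 28, 10 mm in the rest's frame), mid-width; axes as the rest's
- rack: Fixed rack, black foot 92 (x) x 140 (y) x 12 mm, with three grey slots at y = -46, 0, +46 mm. Origin: centre of its underside, on the mat. A slot takes a carrier standing on its contact end: clear opening 64 (x) x 19 mm (y), floor 12 mm above the mat, walls up to 51 mm and flared lips up to 59 mm above it. Two slots hold stored black carriers.
- dock: Green contact block in the floor of the free slot, which differs from start to start. Origin: centre of the slot's floor, 12 mm above the mat; axes as the rack's. Its stiff sliding contact bar (44 x 8 mm) stands 7 mm above the floor and sinks flush when pressed.
- contacts (a joint): How far the contact bar has been pressed down, m: 0 up, 0.0068 flush with the slot floor. It needs about 9 N, and stays where it is pushed.
- stored_a: Black carrier with a red board, 60 (x) x 16 (y) x 110 mm (z) as it stands in its slot, loose. Origin: centre of its lower end, on the slot floor
- stored_b: Black carrier with a green board, otherwise like stored_a
- screw_tin: Loose round tin of screws, 68 mm across, 20 mm high; origin under its centre
- black_tape: Loose roll of black tape lying flat, 58 mm across, 19 mm high; origin under its centre

How it is judged:
By the outcome, as a careful person would: the job done as asked, in the order asked, and still so for the second after the job is handed in, with the robot touching nothing.
It also fails if it takes over 51 s, if anything falls off the work surface, if the arm or the gripper's body presses on something with over 40 N, if the wrist force passes 120 N, or if a joint passes its speed limit or range.

### The arm

A 6-joint arm with a two-finger parallel gripper is mounted at the origin on the work surface; the furniture and walls round the work are solid. World frame = base frame: x ahead of the robot, y to its left, z up, the work surface at z = 0. Lengths are in mm, angles in rad, forces in N, time in s.
With the tool pointing down it reaches from about 350 to 775 mm from the base axis. Payload 7.3 kg.
Tool frame: the origin (TCP) lies at the very end of the fingers, on their centre line; the grasp point (between the pads) lies 19 mm behind it; x points along the fingers, z is the direction in which the jaws open and shut, and the axes are right-handed (so a half turn about x gives the same grasp; the last joint's range is limited). The gripper opens to 92 mm and grips with 3 to 60 N. Pads are 19 mm wide; open, the fingers measure 130 mm over their backs; the gripper's body (75 mm by 190 mm) begins 47 mm behind the grasp point.
Start: joints at [0.591, 0.342, 1.524, -0, 1.275, -0.146], TCP at [388.757, 352.864, 226.741] pointing down, gripper open.
Joint ranges: [-2.53, 2.53], [-0.77, 2.02], [0.04, 2.7], [-1, 4.14], [0.28, 2.66], [-3.11, 3.11]. Speed limits (rad/s): [2.57, 2.57, 3.14, 3.14, 3.14, 3.14].

### API

Orientations are given as [roll, pitch, yaw] about the fixed x, y, z axes, in that order (R = Rz(yaw) Ry(pitch) Rx(roll)).
In Python, from plant import * gives the robot as it stands.
- The arm moves only by the tool carry_out, never from a script. Its argument "rows" is a list of rows, each a list of 4 numbers: the shift along the world's x, y, z in mm, then the turn about the world's z in degrees. In form: [[x, y, z, twist], ...]. A call has 1 to 20 rows; each row is the pose to reach, as a shift and turn from the pose measured when the call began; what a row does not reach only later rows make up. A row lasts 1/12 s, in which the tool goes at most 41.7 mm and 7.16 degrees, less where a joint would pass 70% of its speed; a pose out of reach is approached as far as the arm can. A call with a gripper value outside its range is refused whole. "hand" is the finger opening in mm, from 0 to 91.8, set as the call begins (left out, the last holds). The fingers move at their own pace and stop on an object; the grip force is fixed at half the most. Time passes only in rows, so rows that repeat a pose let the fingers close. It gives the time, the measured TCP pose, the force and the opening at its end, in the units of the state.
- get_obs(): the state, without advancing time (a new reading comes with each control period).
- capture(name): name is "side" or "top" or "wrist"; returns the picture (384x512x3 uint8, red, green, blue); there is no depth.
- camera_info(name): a dict with "camera_matrix" (3x3 intrinsics, pixels), "pose" (4x4, takes a point from camera to world coordinates); the wrist camera has in their place "mount" (4x4, takes a point from camera to tool coordinates, whose origin is the TCP and whose axes are the tool frame's). Camera axes: x right, y down, z forward; pixel columns grow to the right and rows downward; lengths in mm; the calibration is good to about 2 mm. A picture is of the moment at which its call begins: read the wrist's pose just before it. camera_info takes no time and is no camera call.
- close_job(): hands the job in, once; it reports no verdict.
The state is a dict: "time": time; "joint_positions": joint angles; "dq": joint speeds; "tau": joint torques, N m; "tool_pos": TCP position; "tcp_rot": TCP orientation; "contact_force": force on the tool from outside, world axes, zero at the start; "moment": the same for the moment, N m; "grip_width": finger opening in mm.
Only numpy, scipy, OpenCV 4.12 (cv2) and the standard library are available. Lean on these libraries where they do the work, as an engineer would, in place of code of your own. Each camera call takes 0.05 s, during which the arm holds its last target. There are 200 camera calls.

## Working session

There is one attempt and no reset: what is moved stays moved. The work goes in short steps, Python scripts to look and compute and a tool call to move; the robot and the scene stay as the last step left them, time stands still between calls to the robot, and variables do not carry over. Pictures are saved under pics/ and viewed, about 8 in all and at most 12, crops included, and the job is handed in when it is done.

Besides the shell and the picture viewer there is one more tool, called after "Request:" as name(argument=value, ...), one argument or row to a line, values as JSON. carry_out: Moves the arm, as the interface text tells. Its arguments: {"type":"object","properties":{"rows":{"type":"array"},"hand":{"type":"number"}},"required":["rows"]}

```bash
mkdir -p pics; cat > h.py <<'E'
from plant import *
import numpy as np, cv2
from scipy.spatial.transform import Rotation as R
def cam(n):
    c=camera_info(n); return np.array(c["camera_matrix"]),np.array(c["pose"])if "pose" in c else np.array(c["mount"])
def T_tool():
    o=get_obs(); T=np.eye(4); T[:3,:3]=R.from_euler('xyz',o["tcp_rot"]).as_matrix(); T[:3,3]=o["tool_pos"]; return T
def ray(n,uv,z,T=None):
    K,P=cam(n)
    if T is not None: P=T@P
    d=P[:3,:3]@np.linalg.solve(K,[uv[0],uv[1],1]); o=P[:3,3]; return o+d*(z-o[2])/d[2]
def proj(n,p,T=None):
    K,P=cam(n)
    if T is not None: P=T@P
    q=np.linalg.inv(P)@np.r_[p,1]; q=K@q[:3]; return q[:2]/q[2]
def save(n,f,crop=None,s=1.5):
    im=capture(n)[:,:,::-1]
    if crop: u0,v0,u1,v1=crop; im=im[v0:v1,u0:u1]
    cv2.imwrite('pics/'+f,cv2.resize(np.ascontiguousarray(im),None,fx=s,fy=s,interpolation=cv2.INTER_CUBIC))
E
python3 - <<'E'
from h import *
save('top','t1.png'); save('side','s1.png')
for n in('top','side'): print(cam(n)[1].round(2).tolist())
print(cam('wrist')[1].round(2).tolist(), get_obs())
E
```

```text
[[-0.02, -0.98, 0.19, 204.56], [-1.0, 0.02, -0.02, 68.68], [0.02, -0.19, -0.98, 1324.39], [0.0, 0.0, 0.0, 1.0]]
[[0.34, 0.81, -0.47, 974.33], [0.94, -0.3, 0.17, -132.36], [-0.0, -0.5, -0.86, 994.95], [0.0, 0.0, 0.0, 1.0]]
[[0.0, -0.25, 0.97, -156.68], [-0.0, -0.97, -0.25, 67.15], [1.0, -0.0, -0.0, -1.12], [0.0, 0.0, 0.0, 1.0]] {'time': 0.1, 'joint_positions': array([ 5.90982457e-01,  3.42694703e-01,  1.52491135e+00,  1.29112408e-05,
        1.27540272e+00, -1.45986411e-01]), 'dq': array([-0.00069792, -0.00065004, -0.00290381,  0.00066278,  0.00047876,
        0.00171513]), 'tau': array([ 1.41412103e-03, -4.32002985e+01, -2.44694299e+01,  7.19369994e-02,
        5.25466225e-02,  3.74635056e-05]), 'tool_pos': array([388.44361892, 352.64698318, 226.09638061]), 'tcp_rot': array([ 2.98688778,  1.56938015, -2.55933243]), 'contact_force': array([-0.41764531, -0.32799159, -0.13348735]), 'moment': array([ 0.01055591,  0.00556786, -0.0024512 ]), 'grip_width': 91.83695406954625}
```

View pics/t1.png

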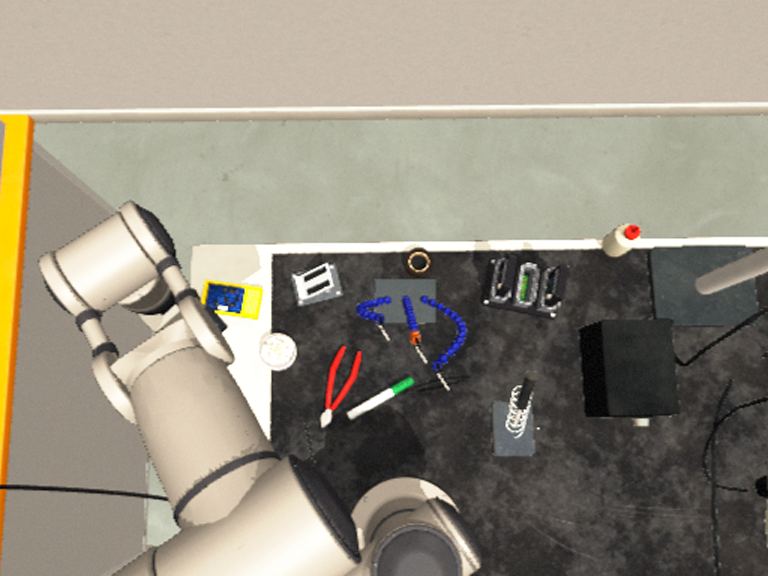

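View pics/s1.png

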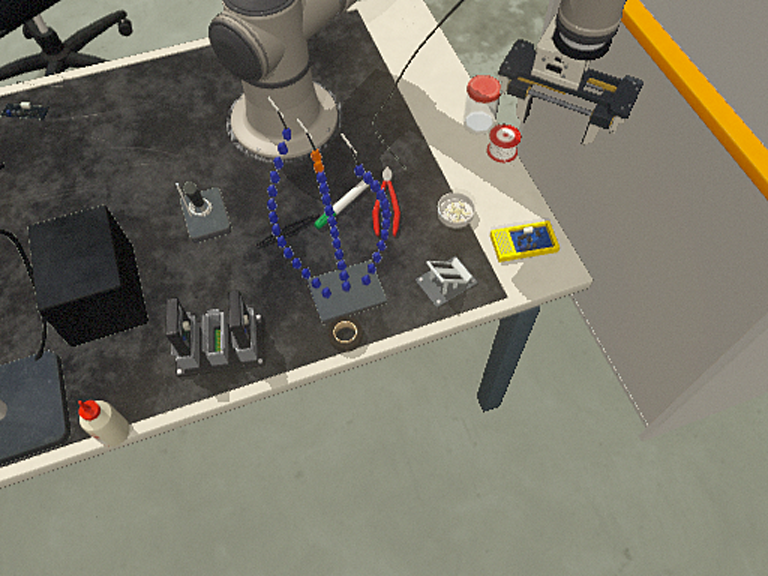

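```bash
python3 - <<'E'
from h import *
a=capture('top')[:,:,::-1];b=capture('side')[:,:,::-1]
f=lambda im,u,v,w,h,s:cv2.resize(np.ascontiguousarray(im[v:v+h,u:u+w]),None,fx=s,fy=s,interpolation=cv2.INTER_CUBIC)
top=np.hstack([f(a,125,170,110,55,5),f(a,318,160,50,55,5)])
bot=np.hstack([f(b,270,140,110,65,5),f(b,105,190,50,65,5)])
cv2.imwrite('pics/z1.png',np.vstack([top,bot]))
for uv in [(136,187.3),(175,188),(173,212),(134,209)]: print(ray('top',uv,16).round(1))
E
```

```text
[474.5 368.9  16. ]
[470.8 258.7  16. ]
[402.1 263.5  16. ]
[412.4 372.8  16. ]
```

View pics/z1.png

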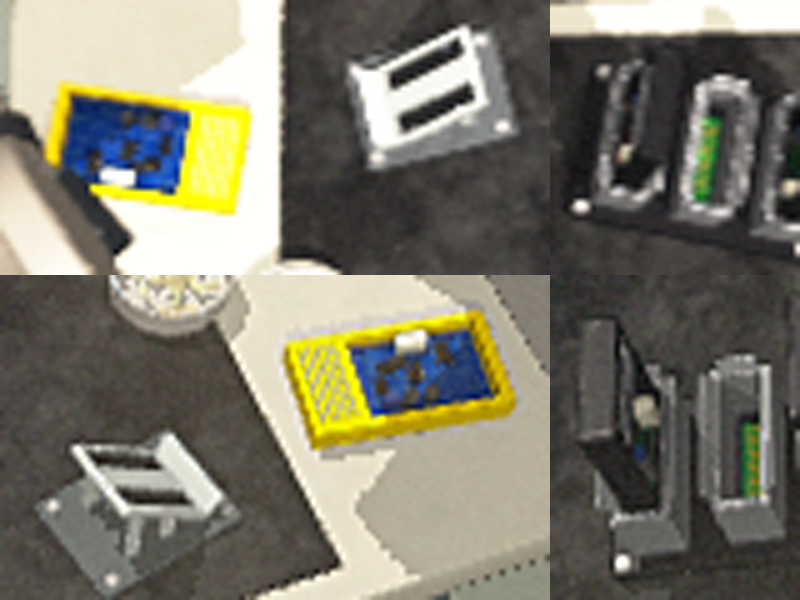

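```bash
cat >> h.py <<'E'
from scipy.optimize import least_squares
def fit(obs,x0,T=None):
    def f(p):
        c,s=np.cos(p[2]),np.sin(p[2]); r=[]
        for n,q,uv in obs:
            r+=list(proj(n,[p[0]+c*q[0]-s*q[1],p[1]+s*q[0]+c*q[1],q[2]],T if n=='wrist' else None)-uv)
        return r
    s=least_squares(f,x0,loss='soft_l1'); print(s.x[:2].round(1),'yaw deg',np.degrees(s.x[2]).round(2)); print(s.fun.reshape(-1,2).round(1).tolist()); return s.x
E
python3 - <<'E'
from h import *
t=lambda u,v:(125+u/5,170+v/5); s=lambda u,v:(270+u/5,140+(v-275)/5)
fit([('top',(30,55,16),t(62,83)),('top',(30,-55,16),t(250,103)),('top',(-30,-55,16),t(237,213)),
('side',(-30,-55,16),s(287,345)),('side',(-30,55,16),s(478,310)),('side',(30,55,16),s(515,400)),('side',(30,-55,16),s(312,437))],[440,315,-.1])
fit([('side',(-33,-42,5),s(38,508)),('side',(33,-42,5),s(108,592)),('side',(33,46,5),s(240,518)),('side',(-23,-25,63),s(70,447)),('side',(23,-25,63),s(130,512)),
('top',(-33,-42,5),t(515,125)),('top',(-33,46,5),t(375,167)),('top',(33,-42,5),t(490,35)),('top',(23,-25,63),t(468,25)),('top',(-23,-25,63),t(487,105))],[450,140,.25])
print(ray('top',(352.4,189.4),71))
T=T_tool();print(T.round(3).tolist())
E
```

```text
[441.4 316.4] yaw deg -8.42
[[-0.5, -0.9], [0.4, 0.1], [-0.4, -1.1], [-1.3, -0.5], [-0.1, -0.4], [-0.1, -0.1], [0.1, -0.2]]
[468.2 154.8] yaw deg 14.22
[[-1.9, -0.0], [-0.7, 1.8], [0.5, -0.5], [0.4, -0.2], [-0.4, 0.1], [1.1, 1.3], [-0.9, 0.9], [0.2, -2.4], [-1.3, -0.2], [-0.9, -0.4]]
[ 448.41065361 -233.08559578   71.        ]
[[-0.001, -0.672, 0.741, 388.549], [-0.0, 0.741, 0.672, 352.751], [-1.0, 0.0, -0.001, 226.323], [0.0, 0.0, 0.0, 1.0]]
```

Request:
carry_out(
  rows=[
    [14,-5,-20,-7],
    [28,-11,-50,-14],
    [42,-16,-80,-21],
    [55,-21,-110,-28],
    [55,-21,-130,-35],
    [55,-21.5,-140,-42],
    [55,-21.5,-150,-49],
    [55,-21.5,-160,-50.6],
    [55,-21.5,-160,-50.6],
    [55,-21.5,-160,-50.6],
  ],
  hand=91.8,
)

```text
time: 1.03
tool_pos: [443.2, 331.0, 65.9]
tcp_rot: [-2.781, 1.569, -2.925]
contact_force: [-0.6, -0.0, -0.2]
grip_width: 91.4
```

```bash
python3 - <<'E'
from h import *
T=T_tool();save('wrist','w1.png')
print(T.round(3).tolist())
print([ (proj('wrist',[441.4+np.cos(-.147)*a-np.sin(-.147)*b,316.4+np.sin(-.147)*a+np.cos(-.147)*b,16],T)*1.5).round(0) for a,b in [(30,55),(30,-55),(-30,-55),(-30,55)]])
E
```

```text
[[-0.002, 0.144, 0.99, 443.249], [-0.0, 0.99, -0.144, 331.04], [-1.0, -0.001, -0.002, 65.911], [0.0, 0.0, 0.0, 1.0]]
[array([453., 226.]), array([445., 431.]), array([333., 431.]), array([326., 225.])]
```

View pics/w1.png

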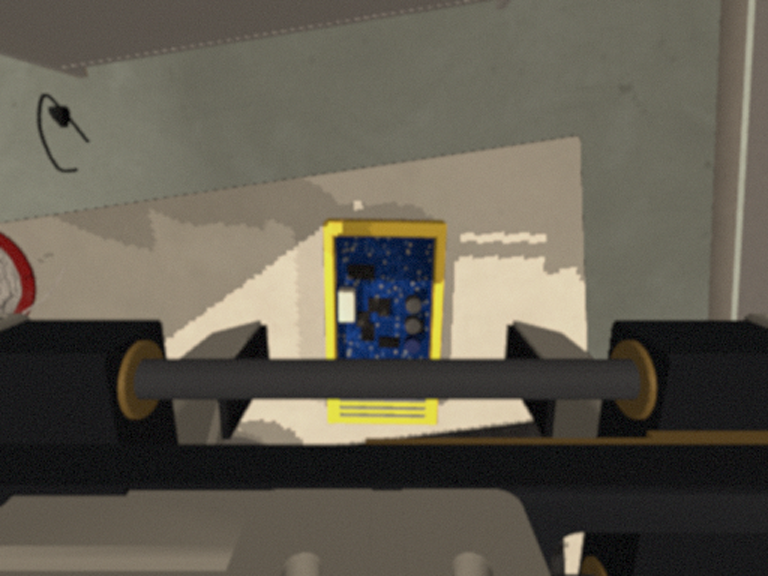

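```bash
python3 - <<'E'
from h import *
T=T_tool()
w=lambda u,v:(u/1.5,v/1.5)
fit([('wrist',(-30,55,16),w(325,221)),('wrist',(30,55,16),w(447,221)),('wrist',(30,-55,16),w(437,424)),('wrist',(-30,-55,16),w(328,424))],[441,316,-.14],T)
E
```

```text
[439.8 319.6] yaw deg -9.0
[[-2.2, -1.3], [1.1, -0.3], [1.3, 1.7], [-0.7, 0.8]]
```

Request:
carry_out(
  rows=[
    [-1,0,-20,0],
    [-1,0,-40,0],
    [-1,0,-55,0],
    [-1,0,-62,0],
    [-1,0,-63,0],
    [-1,0,-63,0],
  ],
)

```text
time: 1.58
tool_pos: [443.0, 331.5, 4.1]
tcp_rot: [2.215, 1.57, 2.071]
contact_force: [-0.6, -1.0, -0.2]
grip_width: 91.9
```

Request:
carry_out(
  rows=[
    [0,0,0,0],
    [0,0,0,0],
    [0,0,0,0],
    [0,0,0,0],
    [0,0,0,0],
    [0,0,0,0],
    [0,0,0,0],
    [0,0,0,0],
  ],
  hand=40,
)

```text
time: 2.25
tool_pos: [442.9, 331.6, 4.4]
tcp_rot: [2.148, 1.57, 2.003]
contact_force: [-2.5, 0.2, 5.0]
grip_width: 59.6
```

```bash
python3 - <<'E'
from h import *
def tri(a,b):
    r=lambda p:np.r_[proj('top',p)-np.array(a)/1.5,proj('side',p)-np.array(b)/1.5]
    s=least_squares(r,[430,20,100]); print(s.x.round(0),s.fun.round(1))
tri((388,338),(345,135)); tri((448,387),(271,99)); tri((424,360),(301,122)); tri((405,300),(345,287));tri((415,338),(317,155));tri((385,322),(358,168));tri((436,366),(286,133))
for z in (50,100,150,200,250): print(z,[ray('top',np.array(p)/1.5,z).round(0)[:2].tolist() for p in ((358,313),(372,303),(466,330))],ray('side',np.array((388,200))/1.5,z).round(0)[:2])
E
```

```text
[330.  34. 273.] [-0.9 -0.2 -0.9  0.1]
[254. -50. 302.] [-0.8 -0.1 -0.8  0.1]
[295. -19. 284.] [-0.5 -0.1 -0.4  0. ]
[430. -11.  24.] [ 0.4  0.1  0.4 -0. ]
[332.  -9. 249.] [-0.3 -0.1 -0.3  0. ]
[361.  40. 232.] [-1.9 -0.5 -1.8  0.2]
[287. -40. 262.] [ 0.3  0.1  0.3 -0. ]
50 [[403.0, 79.0], [422.0, 53.0], [369.0, -118.0]] [303. 112.]
100 [[396.0, 78.0], [413.0, 53.0], [362.0, -111.0]] [338.  99.]
150 [[388.0, 78.0], [404.0, 54.0], [356.0, -104.0]] [374.  86.]
200 [[380.0, 78.0], [396.0, 55.0], [349.0, -96.0]] [409.  73.]
250 [[372.0, 77.0], [387.0, 55.0], [343.0, -89.0]] [445.  60.]
```

Request:
carry_out(
  rows=[
    [0,0,35,0],
    [0,0,70,0],
    [0,-15,100,5],
    [5,-45,110,11],
    [10,-80,110,17],
    [15,-115,110,22.6],
    [20,-145,100,22.6],
    [23.6,-165,95,22.6],
    [23.6,-171.6,88,22.6],
    [23.6,-171.6,85,22.6],
    [23.6,-171.6,85,22.6],
  ],
)

```text
time: 3.17
tool_pos: [465.9, 160.2, 88.5]
tcp_rot: [2.677, 1.568, 2.927]
contact_force: [-0.7, 0.2, -2.0]
grip_width: 59.6
```

```bash
python3 - <<'E'
from h import *
save('side','s2.png',(250,110,400,220),5); o=get_obs(); print(o['tool_pos'],o['contact_force'])
c=lambda p:np.array([(p[0]-250)*5,(p[1]-110)*5]).round(0)
th=np.radians(14.2)
for q in [(-23,-25,63),(23,-25,63),(-33,-42,5),(33,-42,5),(33,46,5),(0,28,10)]: print(q,c(proj('side',[468.2+np.cos(th)*q[0]-np.sin(th)*q[1],154.8+np.sin(th)*q[0]+np.cos(th)*q[1],q[2]])))
E
```

```text
[466.17006164 160.75443822  88.93828812] [ 0.01995913  0.44937047 -2.00827494]
(-23, -25, 63) [172. 321.]
(23, -25, 63) [228. 388.]
(-33, -42, 5) [129. 383.]
(33, -42, 5) [205. 476.]
(33, 46, 5) [342. 391.]
(0, 28, 10) [276. 357.]
```

View pics/s2.png

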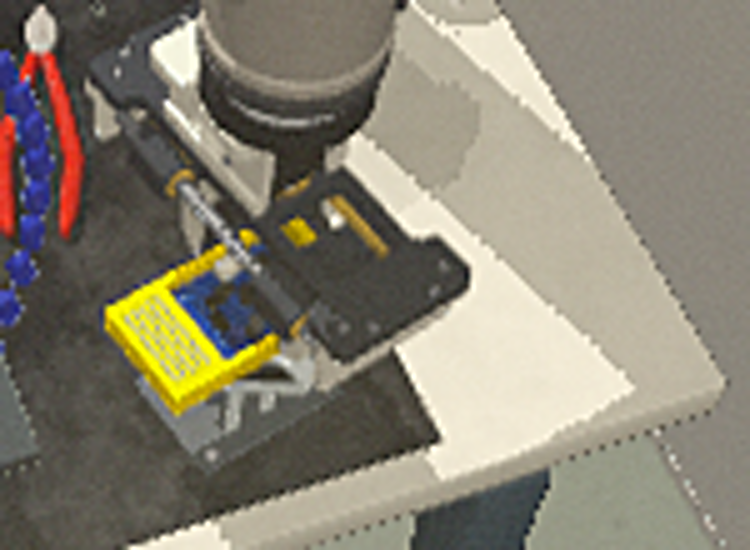

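Request:
carry_out(
  rows=[
    [1,-0.5,-12,0],
    [1,-0.5,-20,0],
    [1,-0.5,-25,0],
    [1,-0.5,-28,0],
    [1,-0.5,-31,0],
    [1,-1,-34,0],
    [1,-1,-37,0],
  ],
)

```text
time: 3.8
tool_pos: [467.3, 161.4, 52.7]
tcp_rot: [1.544, 1.569, 1.796]
contact_force: [-2.7, 1.8, 7.9]
grip_width: 59.8
```

Request:
carry_out(
  rows=[
    [0,-1,-3,0],
    [0,-2,-6,0],
    [0,-2,-8,0],
    [0,-2,-8,0],
  ],
)

```text
time: 4.13
tool_pos: [467.7, 160.8, 45.4]
tcp_rot: [0.912, 1.568, 1.165]
contact_force: [-0.6, 2.5, 5.3]
grip_width: 59.4
```

```bash
python3 - <<'E'
from h import *
save('side','s3.png',(250,110,400,220),5); o=get_obs(); print(o['tool_pos'],o['contact_force'])
E
```

```text
[467.67383534 160.825618    45.40295905] [-1.35073252  3.28827286  4.85051529]
```

View pics/s3.png

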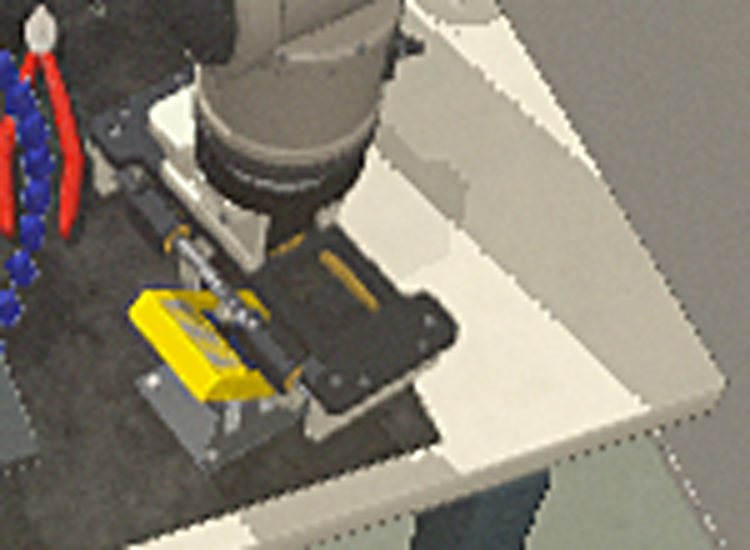

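Request:
carry_out(
  rows=[
    [0,0,-1,0],
    [0,0,-1,0],
  ],
)

```text
time: 4.35
tool_pos: [467.9, 162.0, 44.7]
tcp_rot: [0.727, 1.567, 0.981]
contact_force: [0.6, 2.9, 2.1]
grip_width: 59.4
```

Request:
carry_out(
  rows=[
    [0,0,0,0],
    [0,0,0,0],
    [0,0,0,0],
    [0,0,0,0],
    [0,0,0,0],
    [0,0,0,0],
    [0,0,0,0],
  ],
  hand=91.8,
)

```text
time: 4.93
tool_pos: [467.9, 161.9, 44.6]
tcp_rot: [0.745, 1.567, 1.0]
contact_force: [0.3, -0.6, 0.4]
grip_width: 91.8
```

Request:
carry_out(
  rows=[
    [0,0,20,0],
    [0,0,50,0],
    [0,0,85,0],
    [0,0,120,0],
    [0,0,150,0],
    [0,0,150,0],
  ],
)

```text
time: 5.43
tool_pos: [470.9, 162.4, 200.7]
tcp_rot: [0.125, 1.557, 0.379]
contact_force: [1.1, 0.5, 0.1]
grip_width: 91.7
```

```bash
python3 - <<'E'
from h import *
a=capture('side')[:,:,::-1][130:210,255:345]; cv2.imwrite('pics/s4.png',cv2.resize(np.ascontiguousarray(a),None,fx=7,fy=7,interpolation=cv2.INTER_CUBIC))
E
```

```text
(no output)
```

View pics/s4.png

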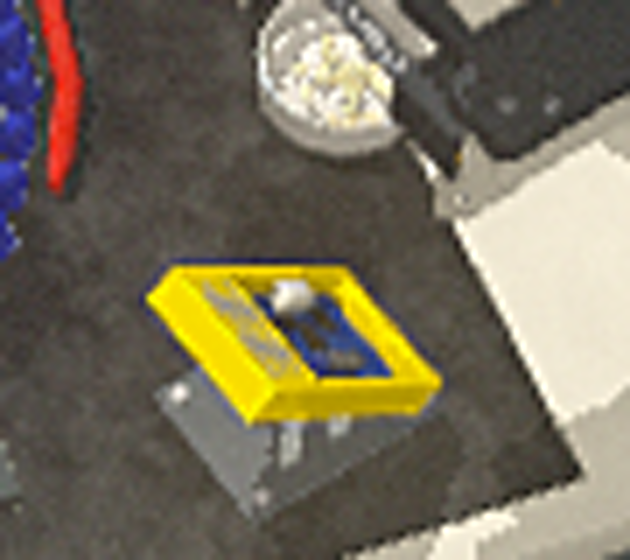

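```bash
python3 - <<'E'
from h import *
c=lambda u,v:(255+u/7,130+v/7)
p=fit([('side',q,c(*uv)) for q,uv in [((-30,-38.5,99.1),(180,265)),((-30,-49.8,87.8),(147,298)),((30,-49.8,87.8),(250,422)),((30,-38.5,99.1),(283,385)),((-30,39.3,21.3),(350,267)),((30,39.3,21.3),(442,382))]],[468,155,.25])
print(T_tool().round(3)[:3,2:].tolist(), get_obs()['joint_positions'].round(2))
E
```

```text
[470.1 158.1] yaw deg 14.68
[[-0.3, -0.5], [0.5, -0.4], [0.7, -0.4], [0.2, 0.0], [-1.6, 1.0], [-0.2, 0.9]]
[[0.968, 469.642], [0.251, 162.162], [0.01, 197.79]] [ 0.18  0.31  1.65  0.    1.17 -0.08]
```

Request:
carry_out(
  rows=[
    [1,-5,0,7],
    [2,-10,0,14],
    [3,-15,0,21],
    [4,-20,0,28],
    [5,-25,0,35],
    [6,-30,0,42],
    [7.7,-35,0,49],
    [7.7,-35.2,0,56],
    [7.7,-35.2,0,63],
    [7.7,-35.2,-10,70],
    [7.7,-35.2,-20,77],
    [7.7,-35.2,-30,84],
    [7.7,-35.2,-40,90],
    [7.7,-35.2,-40,90],
    [7.7,-35.2,-40,90],
  ],
  hand=56,
)

```text
time: 6.73
tool_pos: [476.5, 126.8, 156.6]
tcp_rot: [0.448, 1.559, 2.269]
contact_force: [-0.0, -0.7, -0.4]
grip_width: 56.1
```

```bash
python3 - <<'E'
from h import *
T=T_tool();save('wrist','w2.png'); print(T.round(3)[:3,2:].tolist(),get_obs()['grip_width'],get_obs()['joint_positions'].round(2))
th=np.radians(14.5)
for q in [(-30,-49.8,87.8),(30,-49.8,87.8),(-30,-38.5,99.1),(30,-38.5,99.1)]: print(q,(proj('wrist',[469.5+np.cos(th)*q[0]-np.sin(th)*q[1],157+np.sin(th)*q[0]+np.cos(th)*q[1],q[2]],T)*1.5).round(0))
E
```

```text
[[-0.248, 476.496], [0.969, 126.799], [0.01, 156.585]] 55.5505668970901 [ 0.1   0.36  1.71  0.01  1.08 -1.73]
(-30, -49.8, 87.8) [350. 246.]
(30, -49.8, 87.8) [352. 353.]
(-30, -38.5, 99.1) [371. 250.]
(30, -38.5, 99.1) [372. 362.]
```

View pics/w2.png

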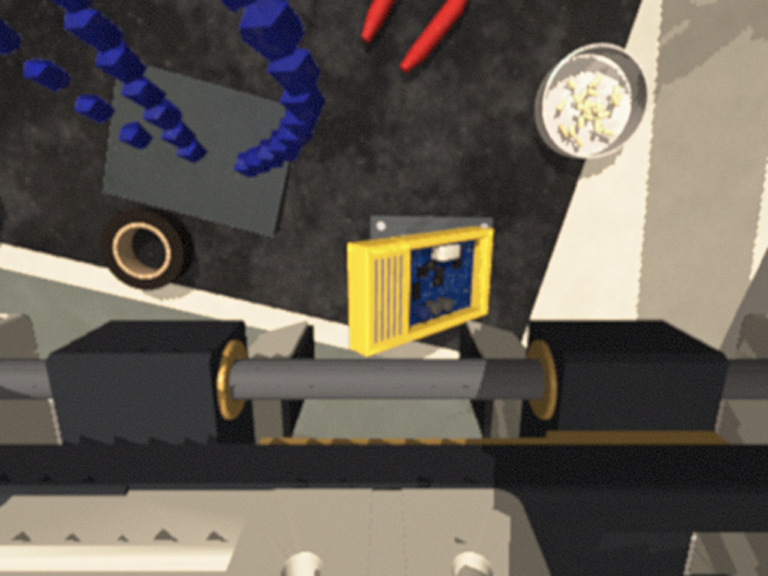

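Request:
carry_out(
  rows=[
    [1,0,-25,0],
    [1,0,-50,0],
    [1,0,-70,0],
    [1,0,-80,0],
    [1,0,-82,0],
    [1,0,-82,0],
  ],
)

```text
time: 7.28
tool_pos: [478.2, 126.9, 75.4]
tcp_rot: [0.346, 1.56, 2.166]
contact_force: [0.3, 0.3, -0.1]
grip_width: 55.8
```

Request:
carry_out(
  rows=[
    [-1.2,4.8,0,0],
    [-2.2,8.7,0,0],
    [-3.2,12.6,2,0],
    [-4.2,16.5,4,0],
    [-5.2,20.3,6,0],
    [-6.2,24.2,8.5,0],
    [-7.2,28,11,0],
    [-8.2,32,13,0],
    [-9.2,36,16,0],
    [-10.2,39.7,18,0],
    [-11.2,43.5,20,0],
    [-12.2,47.4,22,0],
    [-12.2,47.4,22,0],
  ],
)

```text
time: 8.37
tool_pos: [465.8, 175.1, 97.7]
tcp_rot: [0.311, 1.56, 2.131]
contact_force: [-0.2, 0.0, 0.3]
grip_width: 55.9
```

```bash
python3 - <<'E'
from h import *
a=capture('side')[:,:,::-1][110:210,250:350]; cv2.imwrite('pics/s5.png',cv2.resize(np.ascontiguousarray(a),None,fx=5,fy=5,interpolation=cv2.INTER_CUBIC))
E
```

```text
(no output)
```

View pics/s5.png

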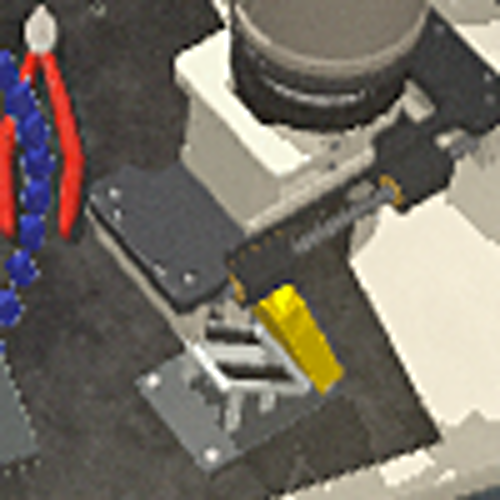

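Request:
carry_out(
  rows=[
    [-0.7,3,2,0],
    [-1.5,6,3,0],
    [-2,8,4,0],
    [-2.5,10,5,0],
    [-2.5,10,5,0],
  ],
  hand=36,
)

```text
time: 8.83
tool_pos: [463.3, 185.1, 102.7]
tcp_rot: [0.32, 1.56, 2.141]
contact_force: [-0.2, 0.3, -0.0]
grip_width: 36.3
```

Request:
carry_out(
  rows=[
    [0,0,0,0],
    [0,0,0,0],
    [0,0,0,0],
    [0,0,0,0],
    [0,0,0,0],
    [0,0,0,0],
    [0,0,0,0],
  ],
  hand=8,
)

```text
time: 9.42
tool_pos: [463.2, 185.1, 102.6]
tcp_rot: [0.326, 1.56, 2.147]
contact_force: [-0.3, 0.6, 0.4]
grip_width: 15.8
```

```bash
python3 - <<'E'
from h import *
a=capture('side')[:,:,::-1][110:210,250:350]; T=T_tool(); b=capture('wrist')[:,:,::-1]
A=cv2.resize(np.ascontiguousarray(a),None,fx=3.84,fy=3.84,interpolation=cv2.INTER_CUBIC)
cv2.imwrite('pics/s6.png',np.hstack([A,b[:, 100:512]]))
print(T.round(3)[:3,2:].tolist(),get_obs()['contact_force'])
E
```

```text
[[-0.248, 463.224], [0.969, 185.115], [0.011, 102.651]] [0.9123964  0.00928735 0.21431823]
```

View pics/s6.png

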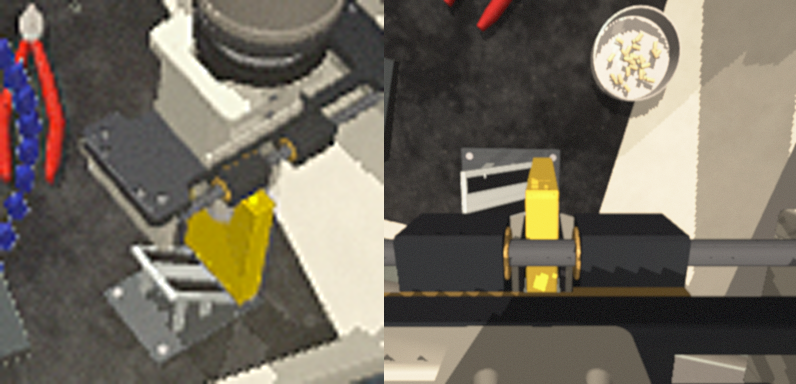

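Request:
carry_out(
  rows=[
    [0,0,15,0],
    [0,0,40,0],
    [0,0,70,0],
    [10,-5,100,0],
    [25,-20,130,0],
    [45,-45,150,0],
    [65,-75,150,0],
    [82,-105,150,0],
    [82,-135,150,-4],
    [82,-165,150,-8],
    [82,-195,150,-12],
    [82,-225,150,-16],
    [82,-255,150,-20],
    [82,-285,150,-23.9],
    [82,-315,150,-23.9],
    [82,-345,145,-23.9],
    [82,-375,140,-23.9],
    [82,-400,135,-23.9],
    [82,-418,130,-23.9],
    [82,-418,130,-23.9],
  ],
)

```text
time: 11.18
tool_pos: [544.1, -236.4, 230.6]
tcp_rot: [0.559, 1.559, 1.959]
contact_force: [-0.4, 0.4, -1.6]
grip_width: 15.5
```

Request:
carry_out(
  rows=[
    [0,0,0,0],
    [0,0,0,0],
  ],
)

```text
time: 11.35
tool_pos: [543.7, -236.2, 230.0]
tcp_rot: [0.64, 1.558, 2.04]
contact_force: [0.9, 0.6, -1.2]
grip_width: 15.9
```

```bash
python3 - <<'E'
from h import *
o=get_obs();T=T_tool();b=capture('wrist')[:,:,::-1]; np.save('T.npy',T); cv2.imwrite('pics/raw.png',b)
print(T.round(3)[:3,2:].tolist(),o['contact_force'],o['grip_width'])
# predicted carrier bottom corners in tool frame (x=84 ahead of TCP) and slot
for y in(-30,30):
  for z in(-8,8): print('bot',y,z,proj('wrist',(T@[84,y,z,1])[:3],T).round(1))
th=np.radians(-9.4)
for x in(-32,32):
  for y in(-9.5,9.5): print('slot',x,y,proj('wrist',[448.4+np.cos(th)*x-np.sin(th)*y,-233+np.sin(th)*x+np.cos(th)*y,71],T).round(1))
E
```

```text
[[0.17, 543.74], [0.985, -236.203], [0.01, 229.994]] [ 0.90669708  0.55454668 -1.24469499] 15.885106665493195
bot -30 -8 [249.5 226.8]
bot -30 8 [267.5 226.7]
bot 30 -8 [248.9 159.4]
bot 30 8 [268.1 159.4]
slot -32 -9.5 [234.   53.4]
slot -32 9.5 [252.9  53.3]
slot 32 -9.5 [235.6 119. ]
slot 32 9.5 [253.6 118.9]
```

```bash
python3 - <<'E'
import cv2,numpy as np
b=cv2.imread('pics/raw.png'); f=lambda u,v,w,h:cv2.resize(b[v:v+h,u:u+w],None,fx=5,fy=5,interpolation=cv2.INTER_CUBIC)
cv2.imwrite('pics/z2.png',np.hstack([f(190,35,110,105),f(235,140,50,105)]))
E
```

```text
(no output)
```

View pics/z2.png

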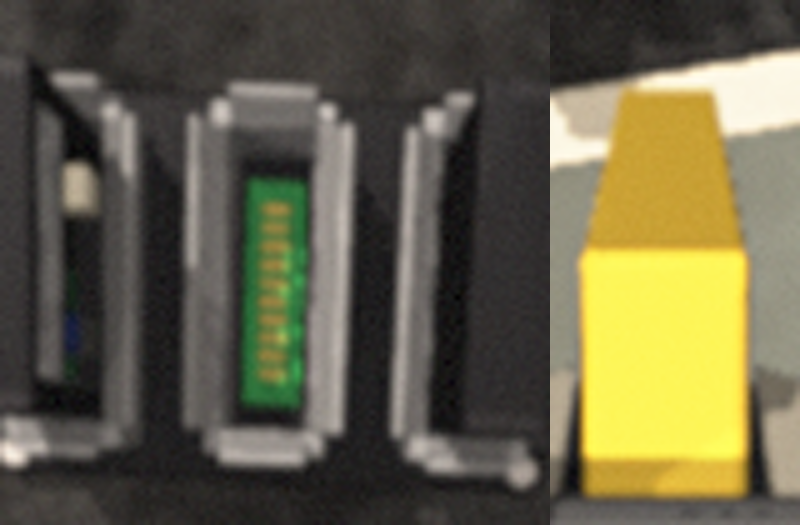

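```bash
python3 - <<'E'
from h import *
T=np.load('T.npy'); c=lambda u,v:(190+u/5,35+v/5)
for name,z,a,b in [('bars',71,(274,83),(264,465)),('rims',71,(270,122),(262.5,430)),('posts',71,(274,112),(265,443)),('greenC',15,(277,178),(270,407)),('greenC19',19,(277,178),(270,407))]:
    A,B=ray('wrist',c(*a),z,T),ray('wrist',c(*b),z,T); d=B-A
    print(name,A.round(1),B.round(1),'mid',((A+B)/2).round(1),'len',np.linalg.norm(d).round(1),'yaw',np.degrees(np.arctan2(d[1],d[0])).round(2))
# neighbours: rim corner pts for baseline along y
for p,z in [((15,455),12),((522,470),12)]: print('screw',ray('wrist',c(*p),z,T).round(1))
for p in [((57,75),(97,75)),]: pass
for d in (82,84,86,88):
  print(d,[proj('wrist',(T@[x,30,z,1])[:3],T).round(1).tolist() for x in(d-110,d) for z in(-8,8)])
print('jaw heading',np.degrees(np.arctan2(T[1,2],T[0,2])))
E
```

```text
bars [ 415.4 -226.1   71. ] [ 488.9 -241.8   71. ] mid [ 452.2 -234.    71. ] len 75.1 yaw -12.05
rims [ 422.4 -228.2   71. ] [ 481.7 -240.8   71. ] mid [ 452.1 -234.5   71. ] len 60.6 yaw -11.97
posts [ 420.7 -227.1   71. ] [ 484.4 -240.8   71. ] mid [ 452.6 -233.9   71. ] len 65.1 yaw -12.11
greenC [ 425.2 -229.    15. ] [ 477.2 -240.4   15. ] mid [ 451.2 -234.7   15. ] len 53.3 yaw -12.27
greenC19 [ 425.7 -229.    19. ] [ 477.2 -240.2   19. ] mid [ 451.5 -234.6   19. ] len 52.7 yaw -12.27
screw [ 477.8 -305.8   12. ]
screw [ 503.3 -180.4   12. ]
82 [[241.9, 197.3], [276.6, 197.3], [248.9, 159.8], [268.2, 159.8]]
84 [[242.1, 196.1], [276.4, 196.1], [248.9, 159.4], [268.1, 159.4]]
86 [[242.3, 194.9], [276.1, 194.9], [249.0, 159.0], [268.1, 159.0]]
88 [[242.5, 193.8], [275.8, 193.8], [249.1, 158.7], [268.0, 158.7]]
jaw heading 80.2028452652185
```

```bash
python3 - <<'E'
from h import *
T=np.load('T.npy'); I=np.eye(4); c=lambda u,v:np.array((235+(u-550)/5,140+v/5))
obs=[((-110,30,-8),c(580,250)),((-110,30,8),c(748,250)),((0,30,-8),c(620,92)),((0,30,8),c(713,92)),((-110,-30,-8),c(582,460)),((-110,-30,8),c(748,460))]
def f(p,n=6):
    r=[]
    for q,uv in obs[:n]:
        x,y,z=q; ct,st=np.cos(p[2]),np.sin(p[2])
        r+=list(proj('wrist',[p[0]+ct*x-st*y,p[1]+st*x+ct*y,z+p[3]],I)-uv)
    return r
for n in(4,6):
    s=least_squares(f,[86,0,0,0],args=(n,)); print(s.x[:2].round(1),np.degrees(s.x[2]).round(2),s.x[3].round(2),np.round(s.fun,1))
E
```

```text
[87.3  0.3] -0.88 -0.55 [ 0.3  0.   0.2 -0.  -0.6  0.  -0.3 -0. ]
[264.6 -24.3] 9.1 -0.31 [ 9.7 -1.9 -9.2 -1.9  3.4 -1.  -4.1 -1.   9.8  2.9 -9.8  2.9]
```

```bash
python3 - <<'E'
from h import *
T=T_tool(); print(T.round(4).tolist()); tw=R.from_euler('z',-2.2,degrees=True).as_matrix()
b=tw@T[:3,:3]@[87.3,.3,-.3]+T[:3,3]; print(b, np.array([452.2,-234.2,0])-b)
E
```

```text
[[-0.0052, -0.9855, 0.1694, 544.008], [0.0115, 0.1693, 0.9855, -235.6867], [-0.9999, 0.0071, 0.0105, 230.3876], [0.0, 0.0, 0.0, 1.0]]
[ 543.23940893 -234.89389361  143.09353734] [ -91.03940893    0.69389361 -143.09353734]
```

Request:
carry_out(
  rows=[
    [-25,0.7,0,-2.2],
    [-50,0.7,0,-2.2],
    [-70,0.7,0,-2.2],
    [-85,0.7,0,-2.2],
    [-91,0.7,-10,-2.2],
    [-91,0.7,-25,-2.2],
    [-91,0.7,-45,-2.2],
    [-91,0.7,-60,-2.2],
    [-91,0.7,-66,-2.2],
    [-91,0.7,-66,-2.2],
    [-91,0.7,-66,-2.2],
  ],
)

```text
time: 12.32
tool_pos: [453.5, -234.7, 165.1]
tcp_rot: [0.556, 1.559, 1.919]
contact_force: [-0.0, -0.4, -2.0]
grip_width: 16.0
```

```bash
python3 - <<'E'
from h import *
T=T_tool(); print((T@[87.3,.3,-.3,1]).round(1),np.degrees(np.arctan2(T[1,2],T[0,2])), get_obs()['contact_force'])
E
```

```text
[ 452.7 -233.9   77.8    1. ] 78.09797655661542 [-0.02668145 -0.35711132 -2.02082516]
```

Request:
carry_out(
  rows=[
    [-0.5,-0.3,-5,0],
    [-0.5,-0.3,-12,0],
    [-0.5,-0.3,-18,0],
    [-0.5,-0.3,-24,0],
    [-0.5,-0.3,-30,0],
    [-0.5,-0.3,-30,0],
  ],
)

```text
time: 12.82
tool_pos: [452.2, -234.5, 133.6]
tcp_rot: [0.661, 1.556, 2.024]
contact_force: [0.1, -0.5, -0.6]
grip_width: 15.9
```

Request:
carry_out(
  rows=[
    [0,0,-6,0],
    [0,0,-12,0],
    [0,0,-18,0],
    [0,0,-23,0],
    [0,0,-23,0],
  ],
)

```text
time: 13.23
tool_pos: [451.8, -234.3, 109.4]
tcp_rot: [0.722, 1.555, 2.085]
contact_force: [0.2, -0.4, -1.2]
grip_width: 15.8
```

Request:
carry_out(
  rows=[
    [0,0,-2,0],
    [0,0,-4,0],
    [0,0,-5,0],
    [0,0,-5,0],
  ],
)

```text
time: 13.57
tool_pos: [451.8, -234.3, 104.3]
tcp_rot: [0.723, 1.555, 2.086]
contact_force: [-0.5, 0.2, -1.3]
grip_width: 15.5
```

Request:
carry_out(
  rows=[
    [0,0,-1.5,0],
    [0,0,-3,0],
    [0,0,-4,0],
    [0,0,-4,0],
  ],
)

```text
time: 13.9
tool_pos: [452.1, -234.5, 101.1]
tcp_rot: [0.687, 1.556, 2.05]
contact_force: [-0.1, 0.7, 4.1]
grip_width: 15.8
```

Request:
carry_out(
  rows=[
    [0,0,-1.5,0],
    [0,0,-3,0],
    [0,0,-4,0],
    [0,0,-4,0],
  ],
)

```text
time: 14.23
tool_pos: [452.1, -234.5, 97.9]
tcp_rot: [0.669, 1.557, 2.032]
contact_force: [-1.8, 0.2, 5.0]
grip_width: 15.9
```

Request:
carry_out(
  rows=[
    [0,0,-1,0],
    [0,0,-2,0],
    [0,0,-3,0],
    [0,0,-3,0],
  ],
)

```text
time: 14.57
tool_pos: [452.3, -234.5, 96.5]
tcp_rot: [0.627, 1.558, 1.99]
contact_force: [-3.0, 2.5, 12.8]
grip_width: 15.9
```

Request:
carry_out(
  rows=[
    [0,0,-1,0],
    [0,0,-2,0],
    [0,0,-3,0],
    [0,0,-3,0],
  ],
)

```text
time: 14.9
tool_pos: [452.6, -234.6, 96.4]
tcp_rot: [0.515, 1.559, 1.879]
contact_force: [-6.3, 3.6, 23.4]
grip_width: 15.4
```

Request:
carry_out(
  rows=[
    [0,0,1,0],
    [0,0,1,0],
    [0,0,1,0],
    [0,0,1,0],
  ],
  hand=26,
)

```text
time: 15.23
tool_pos: [452.6, -234.5, 97.2]
tcp_rot: [0.526, 1.559, 1.889]
contact_force: [-0.1, -0.6, -0.4]
grip_width: 25.9
```

Request:
carry_out(
  rows=[
    [0,0,10,0],
    [0,0,25,0],
    [0,0,40,0],
    [0,0,50,0],
    [0,0,50,0],
  ],
)

```text
time: 15.65
tool_pos: [453.7, -235.3, 149.4]
tcp_rot: [0.241, 1.562, 1.604]
contact_force: [0.9, 0.6, 0.1]
grip_width: 26.0
```

Request:
carry_out(
  rows=[
    [0,0,0,0],
    [0,0,-3,0],
    [0,0,-8,0],
    [0,0,-13,0],
    [0,0,-18,0],
    [0,0,-20,0],
    [0,0,-20,0],
  ],
  hand=0,
)

```text
time: 16.23
tool_pos: [453.2, -234.9, 128.3]
tcp_rot: [0.404, 1.561, 1.768]
contact_force: [-0.4, -0.8, 0.2]
grip_width: 0.1
```

Request:
carry_out(
  rows=[
    [0,0,-2,0],
    [0,0,-4,0],
    [0,0,-6,0],
    [0,0,-7,0],
    [0,0,-7,0],
  ],
)

```text
time: 16.65
tool_pos: [453.8, -235.5, 122.3]
tcp_rot: [0.242, 1.563, 1.605]
contact_force: [-0.9, -0.2, 7.0]
grip_width: 0.6
```

Request:
carry_out(
  rows=[
    [0,0,-1,0],
    [0,0,-2,0],
    [0,0,-3,0],
    [0,0,-4,0],
    [0,0,-4,0],
  ],
)

```text
time: 17.07
tool_pos: [455.1, -237.1, 122.4]
tcp_rot: [-0.745, 1.565, 0.619]
contact_force: [-7.0, 1.6, 28.4]
grip_width: 0.3
```

Request:
carry_out(
  rows=[
    [0,0,5,0],
    [0,0,25,0],
    [0,0,55,0],
    [0,0,90,0],
    [0,0,125,0],
    [0,10,150,0],
    [0,40,160,0],
    [0,75,160,0],
    [0,75,160,0],
  ],
)

```text
time: 17.82
tool_pos: [455.0, -157.8, 283.6]
tcp_rot: [-0.744, 1.563, 0.623]
contact_force: [0.5, 0.1, 0.1]
grip_width: 0.2
```

```bash
python3 - <<'E'
from h import *
save('side','f.png',(90,120,340,270),3.2); print(get_obs()['contact_force'])
E
```

```text
[-0.13880642  0.04608202 -0.24454815]
```

View pics/f.png

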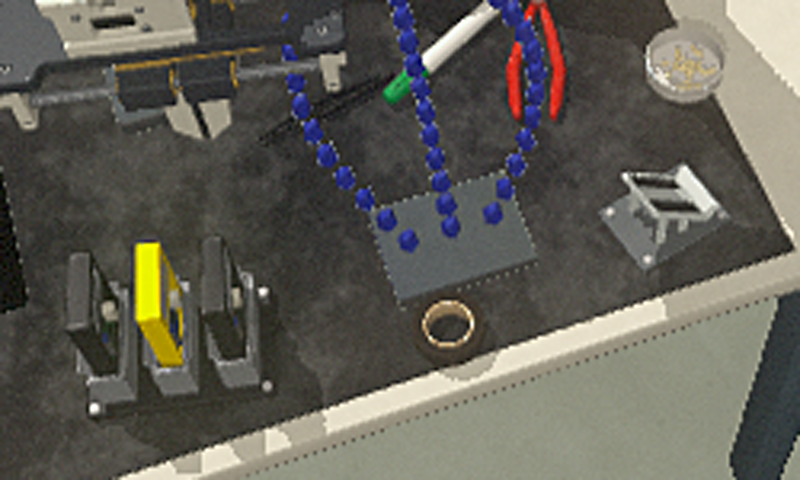

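The carrier stands at (158,300), level with the two stored ones. The tape roll (447,323) and the tin (685,62) look undisturbed, and the gripper is clear.

```bash
python3 -c "
from plant import *
print(close_job())"
```

```text
the job is handed in; nothing more can be done
None
```

I laid the carrier on the sloping rest, ribbed end up and board up, and let go of it there. A picture after release showed it lying on the rest. I then took it by its ribbed end, stood it contacts down in the middle (free) slot, pressed it home, released it and moved the arm clear. The job was handed in at about 18 s.

- **Seating:** while pressing, the carrier stopped moving at 23 N. After letting go I pressed on its top with the closed fingers. It was stiff at 122.3 mm under 28 N, where 122 mm is expected for fully home. The contact bar itself could not be seen, so its being fully down is inferred from that height and the roughly 6.5 mm of travel.
- **Surroundings:** the last picture shows both stored carriers standing in their slots. The tape roll and screw tin look to be where they started. The wrist force after retreat was about 0 N.
- **Disagreement:** my first overhead estimate of the rack's turn was −9.4°. The close wrist view gave −12°, which I used, and the carrier went in with no noticeable side force.

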